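Seat a tube in V-blocks, against the stop, and clamp it

ROBOT

A 7-joint arm with a two-finger parallel gripper is mounted at the origin on the work surface. World frame = base frame: x ahead of the robot, y to its left, z up, the work surface at z = 0. Lengths are in m, angles in rad, forces in N, time in s.
With the tool pointing down it reaches from about 0.4 to 0.875 m from the base axis. Payload 4.4 kg.
Tool frame: the origin (TCP) lies midway between the tips of the shut fingers; the grasp point (between the pads) lies hold_point_z behind it (hold_point_z is the distance from the TCP to the grasp point, in m); z points along the fingers, x is the direction in which the jaws open and shut, and the axes are right-handed (so a half turn about z gives the same grasp; the last joint's range is limited). The gripper opens to 85 mm and grips with 20 to 120 N. Pads are 22 mm wide; open, the fingers measure 114 mm over their backs; the gripper's body (76 mm by 85 mm) begins 54 mm behind the grasp point. The pads swing forward as they close: fully open they stand 13 mm farther back than shut.
Start: joints at [-1.392, 0.628, 0.038, 1.517, -0.027, 0.996, -0.02], TCP at [0.158, 0.631, 0.231] pointing down, gripper open.
Joint ranges: [-3.06, 3.06], [-0.37, 2.12], [-1.25, 1.32], [0.18, 2.47], [-1.1, 4.24], [0.23, 1.98], [-2.94, 2.94]. Speed limits (rad/s): [2.57, 2.57, 3.14, 3.14, 3.14, 3.14, 3.14].

INTERFACE

Orientations are given as a rotation vector (axis times angle).
In Python, from plant import sense, read_camera, camera_model, hand_in, recognise, hold_point_z gives the robot as it stands.
- The arm moves only by the tool play_rows, never from a script. Its argument "steps" is a list of rows, each a list of 2 entries, a list of its own where there are three numbers: the shift along the tool's x, y, z in mm, then the turn about the tool's z in rad. In form: [[[tx, ty, tz], twist], ...]. A call has 1 to 20 rows; each row is the pose to reach, as a shift and turn from the pose commanded when the call began, along the tool's axes at that moment; what a row does not reach only later rows make up. A row lasts 1/10 s, in which the tool goes at most 50 mm and 8.59 degrees, less where a joint would pass 70% of its speed; a pose out of reach is approached as far as the arm can. A call with a gripper value outside its range is refused whole. "jaw" is the finger opening in mm, from 0 to 85.4, set as the call begins (left out, the last holds). The fingers move at their own pace and stop on an object; "grip_force" is the grip in N (left out, the last holds). Time passes only in rows, so rows that repeat a pose let the fingers close. It gives the time, the measured TCP pose, the force and the opening at its end, in the units of the state.
- sense(): the state, without advancing time (a new reading comes with each control period).
- read_camera(name): name is "side" or "top"; returns the picture (384x512x3 uint8, blue, green, red); there is no depth.
- camera_model(name): a dict with "camera_matrix" (3x3 intrinsics, pixels), "rvec" (rotation vector, rad) and "tvec" (3), from world to camera coordinates, as OpenCV has them. Camera axes: x right, y down, z forward; pixel columns grow to the right and rows downward; lengths in m; the calibration is good to about 2 mm. A picture is of the moment at which its call begins. camera_model takes no time and is no camera call.
- hand_in(): hands the job in, once; it reports no verdict.
Trained networks look in the newest picture that a camera, given by its name, has taken for a name from the list of things; names that differ only in an ending like _2 or _b are one class to them, and where a whole thing is asked for, a point or a joint stands for the part that bears it (a point fixed in the world has none). Each returns a list of dicts, best first, with "score" (0 to 1); they miss things now and then, are a little off and sometimes report something else, mostly with a low value. They report only what shows in the picture. A call takes as long as a camera call. They do not tell look-alikes from the thing itself.
- recognise(camera, target): "rect" ([left, top, width, height] as shares, 0 to 1, of the picture: columns of its width, rows of its height, round what is visible of it).
The state is a dict: "time": time; "joint_positions": joint angles; "qvel": joint speeds; "effort": joint torques, N m; "tool_pos": TCP position; "eef_rot": TCP orientation; "wrist_force": force on the tool from outside, world axes, zero at the start; "torque": the same for the moment, N m; "opening": opening from 0.0 (shut) to 1.0 (fully open).
Only numpy, scipy, OpenCV 4.12 (cv2) and the standard library are available. Lean on these libraries where they do the work, as an engineer would, in place of code of your own. Each camera call takes 0.05 s, during which the arm holds its last target. There are 200 camera calls.

TASK

Take the bright steel tube from the wooden cradle and lower it gently into the two V-blocks of the green drilling fixture so that it beds on both. Then slide it along the V until it presses the brass button of the end stop fully in (push with about 12 N, never more than 20 N), and swing the red clamp down onto the tube and press it firmly (about 8 N at its handle, not more than 15 N) before you let go. Leave the rusty tube, the jar and the tin where they are.

Things in the scene. Friction and masses are not known exactly. Their poses are not given: they have to be found in the camera images.
- tube: The workpiece: bright steel tube, 28 mm diameter, 180 mm long, 0.3 to 0.55 kg. Origin on its axis at mid-length; x runs along it (it may roll about x). It starts in one of the cradle's two slots, lying level with its axis 36 mm above the bench.
- spare: Rusty brown tube of the same size in the cradle's other slot, 84 mm beside it; to be left alone. Origin on its axis at mid-length, x along it.
- cradle: Fixed wooden cradle, 200 x 170 mm: an 8 mm board with two cross rests (26 mm wide, centred at x = -62 and +62 mm) that carry the tubes along x in slots at y = -42 and +42 mm; slot lips reach 31 mm above the bench. Free space for fingers beside the tubes between the rests. Origin at the underside centre.
- fixture: Fixed green drilling fixture; base plate 280 x 136 mm, 12 mm thick (x from -120 to +160 mm, y from -92 to +44 mm). Origin on the bench, 51.8 mm below point seat; its x is the V axis and points to the end stop, the clamp's hinge is on the -y side. Two clamp cheeks (x -71 to -39 mm, y -83 to -57 mm) rise to 92 mm.
- vblocks: The pair of fixed steel V-blocks on the fixture, same origin and axes as the fixture. Each is 24 mm thick along x, centred at x = -55 and +55 mm, 62 mm wide in y, top at 50 mm; 90 degree V, 36 mm wide at the top, bottom line at y = 0, 32 mm above the bench. Between them is a clear gap 86 mm long, open down to the base plate, for the fingers.
- seat (a point): On the axis that a tube bedded in both V-blocks takes, midway between the blocks, 51.8 mm above the bench; axes as the fixture.
- stop: End stop, origin and axes as the fixture: green plate (x 135 to 149 mm, 78 mm high) with a steel screw along the seat axis towards -x, ending in a round brass button (14 mm). The screw's setting varies and is NOT measured: the button's end is 88 to 108 mm from point seat in x; find it by feel. The button is sprung: it yields 3 mm at 1 to 2 N, then is solid. A bedded tube drags with 1.5 to 6 N.
- clamp (a joint): Angle of the red clamp arm, rad: 0 = level, its rubber pad just on a bedded tube; 1.57 = upright; grows as it opens (at most 2.0). Starts at 1.6 to 1.95. Hinge friction (0.25 N m) holds it wherever left. Pad 70 mm from the hinge, 16 mm wide in x (at x = -55 mm of the fixture), 20 mm long, its face 16 mm under the arm's mid-line. Arm 16 mm wide, 10 mm thick.
- clamp_hinge (a point): Point on the clamp's hinge line, fixed: 55 mm towards -x and 70 mm towards -y from point seat in the fixture's axes, 82 mm above the bench. The hinge line runs along the fixture's x; closing carries the arm over to +y.
- clamp_handle (a point): Middle of the free part of the clamp's handle, a round bar of 14 mm diameter parallel to the hinge line, sticking out 42 mm from the arm's side towards the fixture's -x, at the arm's end 135 mm from the hinge line. It can be pinched from above across the bar at any angle (it turns in the fingers) or just pushed.
- jar: Small amber grease jar with a lid, 44 mm across, 45 mm high, origin at its underside; bystander.
- tin: Open metal tin, 68 mm across, 75 mm high; bystander.
Mind the look-alikes: they are no part of the job. There is more than one size of the tube; the job needs the smallest.

How it is judged:
On the way, in this order (a step that is already met when the one before it is completed fails the run):
1. the bright tube is bedded in both V-blocks (y of tube in the frame of seat between -0.0025 and 0.0025 m and z of tube in the frame of seat below 0.0025 m and angle between the x axis of tube and the x axis of seat, either way round below 0.035 rad and x of tube in the frame of seat between -0.04 and 0.04 m), for 0.2 s.
2. the bedded tube is pressed home against the end stop with over 4 N (all of step 1 and contact force between tube and stop above 4 N), for 0.2 s.
3. the clamp pad is pressed on the bedded tube with over 5 N (all of step 1 and contact force between clamp and tube above 5 N and contact force between tube and stop above 0.5 N), for 0.2 s.
At the end, for the whole second after the job is handed in: The bright tube lies bedded in both V-blocks, reaching across both (axis within 2.5 mm of the seat axis and 2 degrees of it), still bearing on the sprung button of the end stop (over 0.5 N), the clamp closed on it (angle between -0.05 and 0.03 rad), everything at rest and released (all of step 1 and contact force between tube and stop above 0.5 N and value of joint clamp between -0.05 and 0.03 rad and linear speed of tube below 0.01 m/s); the robot touches nothing.
It fails at once if the tube pressed against the end stop with over 20 N (contact force between tube and stop above 20 N).
It fails at once if the tube forced into the V-blocks with over 40 N (contact force between tube and vblocks above 40 N).
It fails at once if the clamp pressed or slammed on the tube with over 40 N (contact force between clamp and tube above 40 N).
It fails at once if the rusty tube, jar or tin disturbed (moved over 15 mm) (distance of any of spare, jar, tin from where it was at the start of the episode above 0.015 m).
It also fails if it takes over 72 s, if anything falls off the work surface, if the arm or the gripper's body presses on something with over 40 N, if the wrist force passes 120 N, or if a joint passes its speed limit or range.

## Working session

There is one attempt and no reset: what is moved stays moved. The work goes in short steps, Python scripts to look and compute and a tool call to move; the robot and the scene stay as the last step left them, time stands still between calls to the robot, and variables do not carry over. Pictures are saved under pics/ and viewed, about 8 in all and at most 12, crops included, and the job is handed in when it is done.

Besides the shell and the picture viewer there is one more tool, called by a JSON object that holds its "name" and its "arguments", one argument or row to a line. play_rows: Moves the arm, as the interface text tells. Its arguments: {"type":"object","properties":{"steps":{"type":"array","items":{"type":"array"}},"jaw":{"type":"number"},"grip_force":{"type":"number"}},"required":["steps"]}

```bash
mkdir -p pics; ls; python3 - <<'E'
from plant import *
import cv2
for n in ("top","side"):
    im=read_camera(n); cv2.imwrite(f"pics/{n}0.png",im)
    m=camera_model(n); print(n,m)
    for t in ("tube","spare","cradle","fixture","vblocks","stop","clamp","clamp_handle","jar","tin"):
        r=recognise(n,t)
        print(t,[(round(d['score'],2),[round(a*b) for a,b in zip(d['rect'],(512,384,512,384))]) for d in r[:4]])
print(sense()); 
try: print(hold_point_z())
except Exception: print(hold_point_z)
E
```

```text
pics
top {'camera_matrix': array([[416.07953219,   0.        , 251.68896981],
       [  0.        , 416.07953219, 185.82598892],
       [  0.        ,   0.        ,   1.        ]]), 'rvec': array([ 2.14445623, -2.18474647,  0.10224967]), 'tvec': array([-0.12921751,  0.47183783,  1.00531952])}
tube [(0.93, [244, 136, 76, 25]), (0.74, [271, 246, 87, 72]), (0.68, [368, 132, 54, 96])]
spare [(0.61, [246, 174, 79, 17]), (0.25, [242, 132, 87, 77])]
cradle [(0.56, [240, 133, 85, 74])]
fixture [(0.91, [46, 100, 129, 84])]
vblocks [(0.89, [92, 152, 56, 23])]
stop [(0.82, [47, 148, 34, 23]), (0.45, [94, 150, 58, 28])]
clamp [(0.82, [120, 101, 31, 34])]
clamp_handle [(0.94, [119, 99, 32, 34]), (0.74, [91, 149, 59, 27])]
jar [(0.59, [200, 193, 19, 15]), (0.33, [241, 133, 85, 73]), (0.21, [93, 150, 59, 29])]
tin [(0.64, [192, 79, 30, 33]), (0.35, [119, 99, 33, 36])]
side {'camera_matrix': array([[354.24094424,   0.        , 255.19432298],
       [  0.        , 354.24094424, 196.22353639],
       [  0.        ,   0.        ,   1.        ]]), 'rvec': array([ 0.51919492, -2.71992511,  1.15304265]), 
[... 622 characters left out ...]
'joint_positions': array([-1.39182219,  0.62840663,  0.03849277,  1.51737388, -0.02701122,
        0.9962887 , -0.02000463]), 'qvel': array([-2.91762126e-04,  3.57272714e-04,  1.66662905e-04, -1.78917215e-03,
        2.10739890e-04,  3.13309273e-05,  1.26174704e-03]), 'effort': array([ 1.73071157e-04, -5.63264465e+01,  1.22565441e+00, -1.93782592e+01,
        1.09073680e-02,  1.63240587e-03,  1.03229945e-05]), 'tool_pos': array([0.15749242, 0.63066382, 0.23131736]), 'eef_rot': array([-2.47599976e+00, -1.93355138e+00, -9.39200242e-07]), 'wrist_force': array([-0.86130094,  0.09207217,  0.32950562]), 'torque': array([ 0.05933198,  0.01009312, -0.01387821]), 'opening': 1.0002919739547202}
0.0187
```

```bash
python3 - <<'E'
import cv2
for n in ("top","side"):
    cv2.imwrite(f"pics/{n}0b.png",cv2.resize(cv2.imread(f"pics/{n}0.png"),(800,600),interpolation=cv2.INTER_CUBIC))
E
```

```text
(no output)
```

View pics/top0b.png

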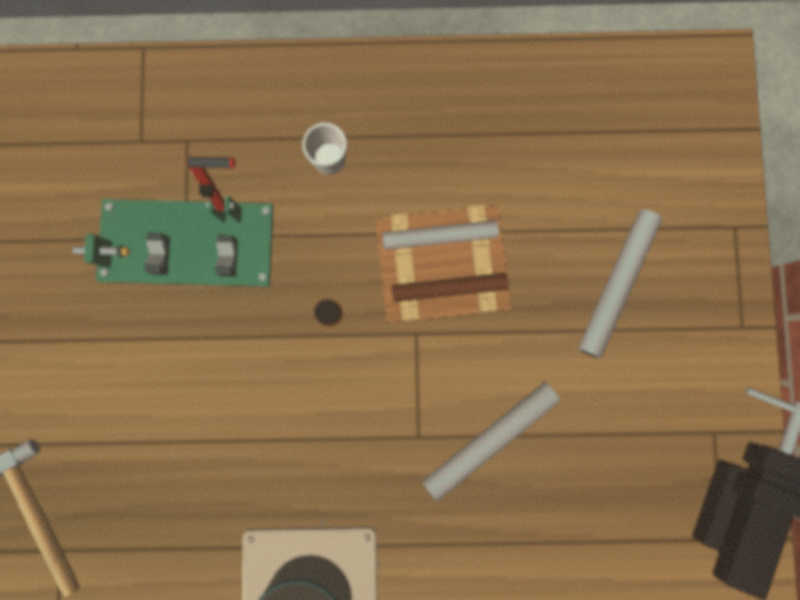

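View pics/side0b.png

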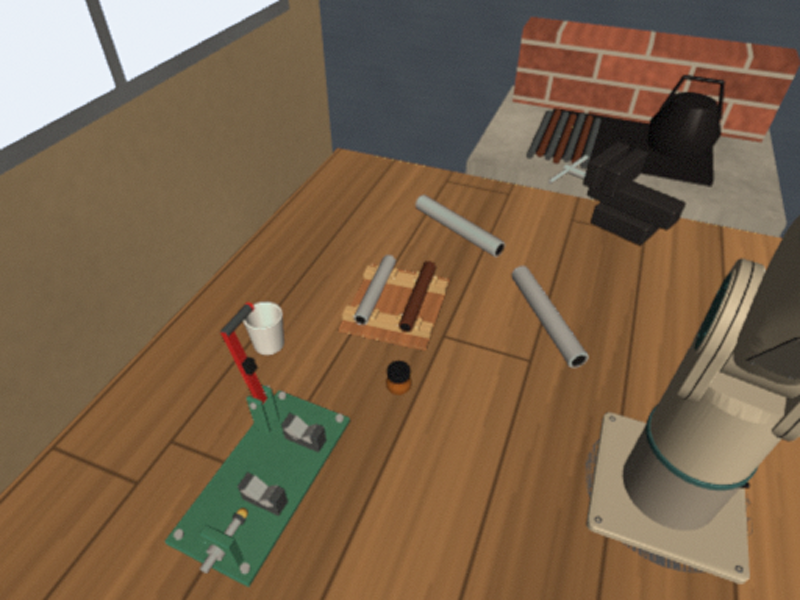

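```bash
cat > h.py <<'E'
import numpy as np, cv2
from plant import *
M={n:camera_model(n) for n in("top","side")}
def proj(n,P):
    m=M[n]; return cv2.projectPoints(np.atleast_2d(np.array(P,float)),m["rvec"],m["tvec"],m["camera_matrix"],None)[0].reshape(-1,2)
def back(n,uv,z):
    m=M[n];R=cv2.Rodrigues(m["rvec"])[0];t=m["tvec"];uv=np.atleast_2d(np.array(uv,float))
    d=np.c_[uv,np.ones(len(uv))]@np.linalg.inv(m["camera_matrix"]).T@R; c=-R.T@t
    return c+d*((z-c[2])/d[:,2])[:,None]
E
python3 - <<'E'
from h import *
print(proj("top",[sense()['tool_pos'],[0,0,0],[.5,0,0],[.5,.3,0]]),proj("side",[sense()['tool_pos'],[0,0,0]]))
t=cv2.imread("pics/top0.png");s=cv2.imread("pics/side0.png")
def crop(im,x,y,w,h,k): return cv2.resize(im[y:y+h,x:x+w],None,fx=k,fy=k,interpolation=cv2.INTER_CUBIC)
a=crop(t,40,90,140,100,5); cv2.imwrite("pics/a.png",a)   # top fixture
b=crop(s,100,190,130,186,3.2); c=crop(s,210,155,80,80,5)
o=np.zeros((600,800,3),np.uint8);o[:b.shape[0],:b.shape[1]]=b;o[:400,416:800]=c[:,:384];cv2.imwrite("pics/b.png",o)
d=crop(t,236,126,94,84,7);cv2.imwrite("pics/c.png",d)
E
```

```text
[[-148.0327162   344.44580372]
 [ 198.20869651  381.10923996]
 [ 197.23579713  175.80864762]
 [  79.48827564  178.06839884]] [[273.50497947 810.20483117]
 [425.519592   313.45324714]]
```

View pics/a.png

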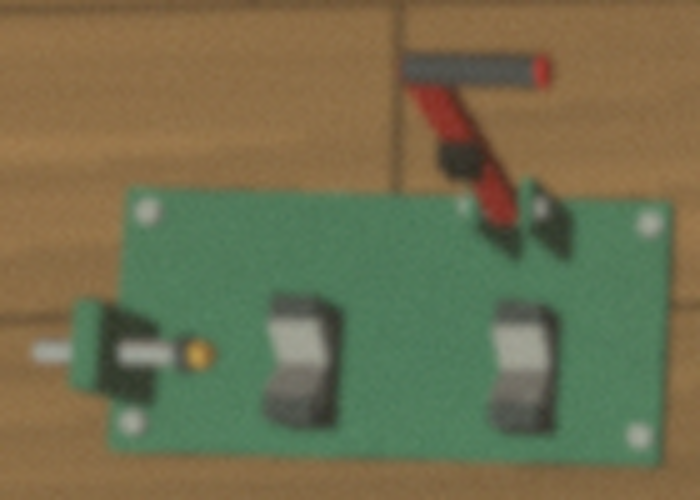

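View pics/b.png

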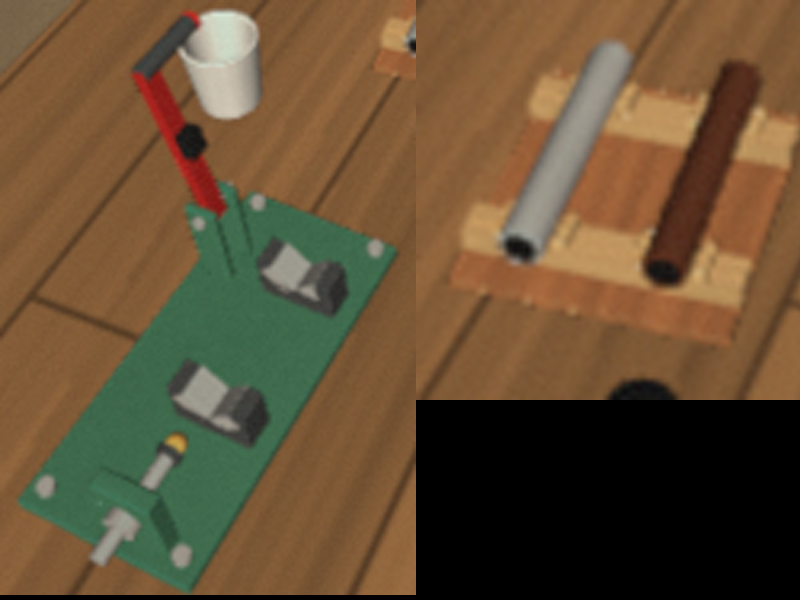

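View pics/c.png

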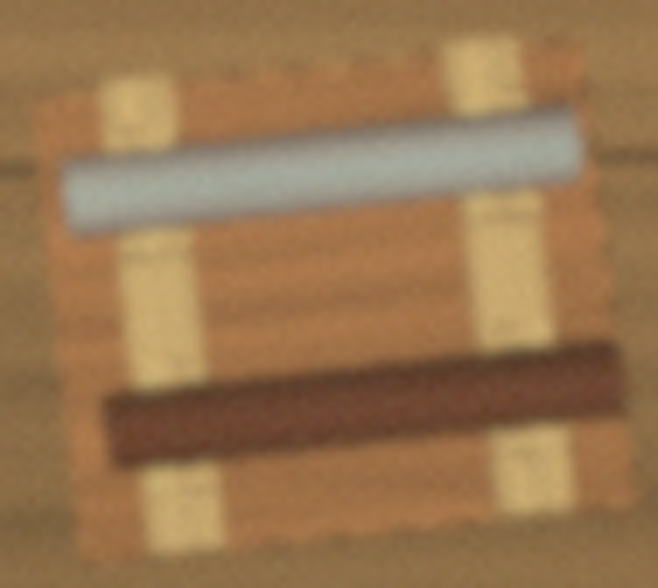

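```bash
cat > fit.py <<'E'
from h import *
from scipy.optimize import least_squares
U=lambda X,k,o:(np.array(X,float)+.5)/k-.5+np.array(o)
ft=U([[128,187],[670,203],[660,465],[107,452]],5,(40,90)); Ft=np.array([[160,-92,12],[-120,-92,12],[-120,44,12],[160,44,12]])/1e3
fs=U([[22,500],[190,588],[398,250]],3.2,(100,190)); Fs=np.array([[160,-92,12],[160,44,12],[-120,44,12]])/1e3
def W(p,P):
    c,s=np.cos(p[2]),np.sin(p[2]); P=np.atleast_2d(P); return np.c_[p[0]+c*P[:,0]-s*P[:,1],p[1]+s*P[:,0]+c*P[:,1],P[:,2]]
if __name__=="__main__":
    for w in((1,0),(0,1),(1,1)):
        r=least_squares(lambda p:np.r_[w[0]*(proj("top",W(p,Ft))-ft).ravel(),w[1]*(proj("side",W(p,Fs))-fs).ravel()],[.5,.4,1.57])
        print(w,r.x.round(4),r.fun.round(2))
    p=r.x
    tt=U([[67,198],[579,144]],7,(236,126)); ts=U([[104,247],[197,60]],5,(210,155))
    sp=U([[107,430],[623,378]],7,(236,126))
    a=back("top",tt,.036); print("tube top",a,np.linalg.norm(a[0]-a[1])); b=back("side",ts,.036);print("side",b)
    a=back("top",sp,.036); print("spare",a,np.linalg.norm(a[0]-a[1]))
    # triangulated height of end nearest stop
    def tri(u,v):
        Ps=[M[n]["camera_matrix"]@np.c_[cv2.Rodrigues(M[n]["rvec"])[0],M[n]["tvec"]] for n in("top","side")]
        x=cv2.triangulatePoints(*Ps,u.reshape(2,1),v.reshape(2,1)); return (x[:3]/x[3]).ravel().round(4)
    print("tri tube end",tri(tt[0],ts[0]))
    print("tri button",tri(U([200,355],5,(40,90)),U([176,447],3.2,(100,190))))
    print("tri corner",tri(ft[3],fs[1]))
    print("tri handle",tri(U([476,71],5,(40,90)),U([167,45],3.2,(100,190))))
    import sys
    def boxes():
        L=[]
        for cx in(-55,55):
            for sx in(-12,12):
                pts=[[cx+sx,-31,50],[cx+sx,-18,50],[cx+sx,0,32],[cx+sx,18,50],[cx+sx,31,50]]
                L.append(np.array(pts)/1e3)
        L.append(np.array([[160,-92,12],[-120,-92,12],[-120,44,12],[160,44,12],[160,-92,12]])/1e3)
        L.append(np.array([[-90,0,51.8],[90,0,51.8]])/1e3); L.append(np.array([[-39,-70,82],[-71,-70,82]])/1e3)
        return L
    o=np.zeros((600,800,3),np.uint8)
    for n,(x,y,w,h,k),off in(("top",(40,90,140,100,3.2),(0,0)),("side",(100,190,130,186,3.2),(416,0))):
        im=cv2.imread(f"pics/{n}0.png");c=cv2.resize(im[y:y+h,x:x+w],None,fx=k,fy=k,interpolation=cv2.INTER_CUBIC)
        for l in boxes(): cv2.polylines(c,[np.round((proj(n,W(p,l))-[x,y]+.5)*k-.5).astype(int)],False,(0,255,255),1)
        c=c[:,:min(c.shape[1],800-off[0])];o[:c.shape[0],off[0]:off[0]+c.shape[1]]=c
    im=cv2.imread("pics/top0.png")[126:210,236:330];c=cv2.resize(im,None,fx=3.2,fy=3.2,interpolation=cv2.INTER_CUBIC);o[325:325+c.shape[0],:c.shape[1]]=c[:275]
    cv2.imwrite("pics/ov.png",o)
E
python3 fit.py
```

```text
(1, 0) [0.5311 0.1803 1.5248] [-0.5   0.02  0.66 -0.42  0.12  0.37 -0.28 -0.   -0.    0.   -0.    0.
 -0.   -0.  ]
(0, 1) [0.5275 0.1785 1.5232] [ 0.    0.    0.    0.    0.    0.    0.    0.   -1.08 -0.04  0.29  0.6
  0.93 -1.21]
(1, 1) [0.5294 0.1792 1.527 ] [-0.15  0.76  1.04  0.09  0.62  0.89  0.19  0.76 -1.94  0.16 -0.44  0.58
 -0.02 -1.37]
tube top [[ 0.54752582 -0.12338332  0.036     ]
 [ 0.5632095  -0.30389856  0.036     ]] 0.1811952779478425
side [[ 0.54555092 -0.12417287  0.036     ]
 [ 0.55982941 -0.29968253  0.036     ]]
spare [[ 0.46523233 -0.1359849   0.036     ]
 [ 0.48003403 -0.31636718  0.036     ]] 0.18098855598094774
tri tube end [ 0.5466 -0.1236  0.0364]
tri button [0.535  0.2785 0.0514]
tri corner [0.4932 0.3403 0.0136]
tri handle [0.6224 0.0972 0.2167]
```

View pics/ov.png

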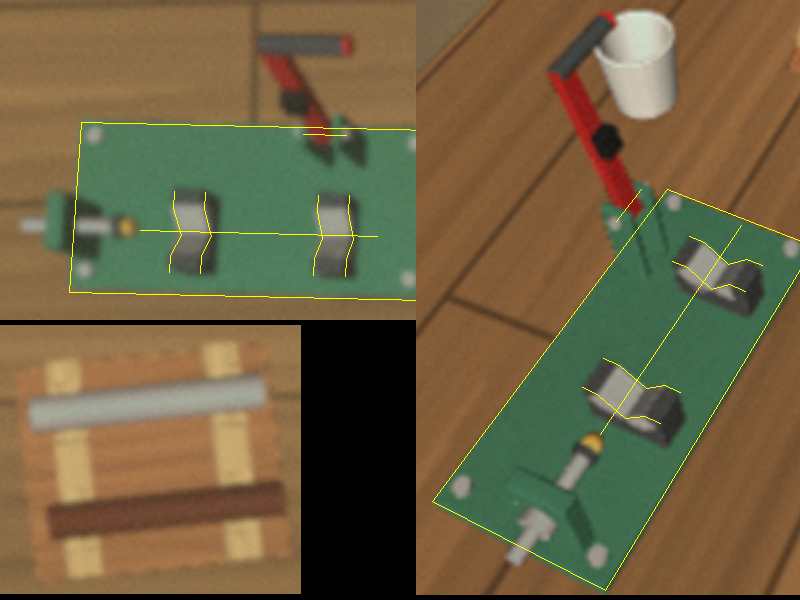

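```bash
cat >> h.py <<'E'
def go(x,y,z,ang):
    s=sense();R=cv2.Rodrigues(np.array(s["eef_rot"]))[0]
    d=R.T@(np.array([x,y,z])-s["tool_pos"])*1e3
    a=np.arctan2(R[1,0],R[0,0]); tw=(a-ang+np.pi)%(2*np.pi)-np.pi
    print("tool",s["tool_pos"].round(4),"ang",round(a,4),"->",d.round(1),"tw",round(tw,3),"F",s["wrist_force"].round(1),"t",round(s["time"],2),"op",round(s["opening"],3))
E
python3 -c "
from h import *
go(.45,.33,.27,.7);go(.5545,-.213,.2,.083);go(.5545,-.213,.055,.083)"
```

```text
tool [0.1575 0.6307 0.2313] ang 1.326 -> [-220.8  356.7  -38.7] tw 0.626 F [-0.9  0.1  0.3] t 1.1 op 1.0
tool [0.1575 0.6307 0.2313] ang 1.326 -> [-722.3  589.6   31.3] tw 1.243 F [-0.9  0.1  0.3] t 1.1 op 1.0
tool [0.1575 0.6307 0.2313] ang 1.326 -> [-722.3  589.7  176.3] tw 1.243 F [-0.9  0.1  0.3] t 1.1 op 1.0
```

{"name": "play_rows", "arguments": {
  "steps": [
    [[-221, 357, -39], 0.626],
    [[-221, 357, -39], 0.626],
    [[-221, 357, -39], 0.626],
    [[-221, 357, -39], 0.626],
    [[-221, 357, -39], 0.626],
    [[-221, 357, -39], 0.626],
    [[-221, 357, -39], 0.626],
    [[-221, 357, -39], 0.626],
    [[-722, 590, 31], 1.243],
    [[-722, 590, 31], 1.243],
    [[-722, 590, 31], 1.243],
    [[-722, 590, 31], 1.243],
    [[-722, 590, 31], 1.243],
    [[-722, 590, 31], 1.243],
    [[-722, 590, 31], 1.243],
    [[-722, 590, 31], 1.243],
    [[-722, 590, 31], 1.243],
    [[-722, 590, 31], 1.243],
    [[-722, 590, 31], 1.243],
    [[-722, 590, 31], 1.243]
  ],
  "jaw": 60
}}

```text
time: 3.1
tool_pos: [0.5547, -0.2187, 0.2002]
eef_rot: [3.136, 0.122, 0.001]
wrist_force: [-0.2, -0.6, 0.6]
opening: 0.701
```

```bash
python3 -c "
from h import *
go(.5545,-.213,.2,.083);go(.5545,-.213,.06,.083)"
```

```text
tool [ 0.5547 -0.2187  0.2002] ang 0.0778 -> [ 0.3 -5.7  0.1] tw -0.005 F [-0.2 -0.6  0.6] t 3.1 op 0.701
tool [ 0.5547 -0.2187  0.2002] ang 0.0778 -> [  0.2  -6.2 140.1] tw -0.005 F [-0.2 -0.6  0.6] t 3.1 op 0.701
```

{"name": "play_rows", "arguments": {
  "steps": [
    [[0, 0, 0], 0],
    [[0, 0, 40], 0],
    [[0, 0, 80], 0],
    [[0, 0, 110], 0],
    [[0, 0, 110], 0],
    [[0, 0, 110], 0]
  ]
}}

```text
time: 3.7
tool_pos: [0.5552, -0.2121, 0.0907]
eef_rot: [-3.138, -0.132, 0.0]
wrist_force: [0.5, -1.0, 1.1]
opening: 0.706
```

```bash
python3 - <<'E'
from h import *
go(.5545,-.213,.018,.083)
t=read_camera("top");s=read_camera("side")
o=np.hstack([cv2.resize(t[100:230,220:350],(400,400),interpolation=2),cv2.resize(s[140:240,200:300],(400,400),interpolation=2)])
cv2.imwrite("pics/g1.png",o)
E
```

```text
tool [ 0.5552 -0.2121  0.0907] ang 0.0839 -> [-0.7  0.9 72.7] tw 0.001 F [ 0.5 -1.   1.1] t 3.7 op 0.706
```

View pics/g1.png

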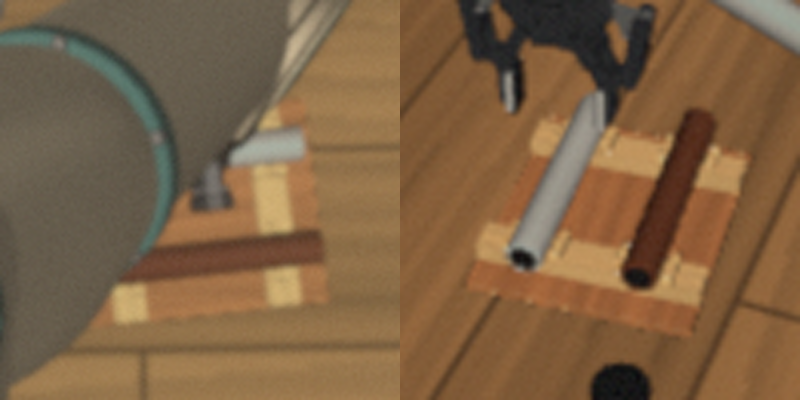

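{"name": "play_rows", "arguments": {
  "steps": [
    [[0, 0, 30], 0],
    [[0, 0, 50], 0],
    [[-1, 0, 62], 0],
    [[-1, 0, 72], 0],
    [[-1, 0, 72], 0],
    [[-1, 0, 72], 0]
  ]
}}

```text
time: 4.4
tool_pos: [0.5545, -0.2132, 0.0191]
eef_rot: [3.138, 0.13, 0.002]
wrist_force: [0.1, 0.5, -0.5]
opening: 0.706
```

{"name": "play_rows", "arguments": {
  "steps": [
    [[0, 0, 0], 0],
    [[0, 0, 0], 0],
    [[0, 0, 0], 0],
    [[0, 0, 0], 0],
    [[0, 0, 0], 0],
    [[0, 0, 0], 0],
    [[0, 0, 0], 0],
    [[0, 0, 0], 0]
  ],
  "jaw": 10,
  "grip_force": 60
}}

```text
time: 5.2
tool_pos: [0.555, -0.2132, 0.0194]
eef_rot: [3.138, 0.13, 0.003]
wrist_force: [1.0, 1.0, 5.5]
opening: 0.308
```

{"name": "play_rows", "arguments": {
  "steps": [
    [[0, 0, -20], 0],
    [[0, 0, -60], 0],
    [[0, 0, -100], 0],
    [[0, 0, -130], 0],
    [[0, 0, -130], 0],
    [[0, 0, -130], 0]
  ]
}}

```text
time: 5.8
tool_pos: [0.5532, -0.2123, 0.1476]
eef_rot: [-3.138, -0.131, 0.002]
wrist_force: [-0.1, 0.2, -5.8]
opening: 0.308
```

```bash
python3 - <<'E'
from h import *
go(.5303-.0009,.1795-.020,.15,-.045)
E
```

```text
tool [ 0.5532 -0.2123  0.1476] ang 0.0833 -> [   7.2 -372.5   -2.1] tw 0.128 F [-0.1  0.2 -5.8] t 5.8 op 0.308
```

{"name": "play_rows", "arguments": {
  "steps": [
    [[0, -20, 0], 0],
    [[1, -55, 0], 0.02],
    [[2, -95, 0], 0.03],
    [[3, -135, 0], 0.05],
    [[4, -175, 0], 0.06],
    [[4, -215, 0], 0.08],
    [[5, -255, 0], 0.09],
    [[6, -295, 0], 0.11],
    [[7, -330, 0], 0.12],
    [[7, -355, 0], 0.128],
    [[7, -368, 0], 0.128],
    [[7, -372, 0], 0.128],
    [[7, -372, 0], 0.128],
    [[7, -372, 0], 0.128],
    [[7, -372, 40], 0.128],
    [[7, -372, 70], 0.128],
    [[7, -372, 70], 0.128],
    [[7, -372, 70], 0.128]
  ]
}}

```text
time: 7.6
tool_pos: [0.5304, 0.1567, 0.0786]
eef_rot: [3.14, -0.074, -0.0]
wrist_force: [0.3, 0.6, -4.8]
opening: 0.309
```

```bash
python3 - <<'E'
from h import *
from fit import W
go(.5294,.1595,.0352,-.045)
t=read_camera("top");s=read_camera("side")
cv2.imwrite("pics/p1s.png",s);cv2.imwrite("pics/p1t.png",t)
a=cv2.resize(s[200:380,100:230],None,fx=3.3,fy=3.3,interpolation=2);b=cv2.resize(t[90:190,40:180],(370,264),interpolation=2)
o=np.zeros((594,800,3),np.uint8);o[:,:429]=a[:594,:429];o[:264,429:799]=b;cv2.imwrite("pics/p1.png",o)
E
```

```text
tool [0.5304 0.1567 0.0786] ang -0.0474 -> [-1.2 -2.8 43.4] tw -0.002 F [ 0.3  0.6 -4.8] t 7.6 op 0.309
```

View pics/p1.png

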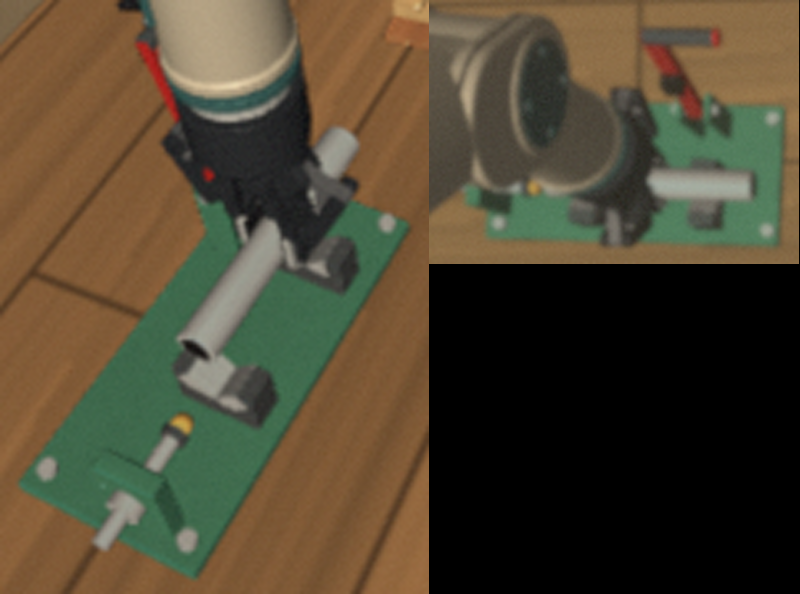

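{"name": "play_rows", "arguments": {
  "steps": [
    [[-1, -1, 10], 0],
    [[-1, -1, 20], 0],
    [[-1, -1, 30], 0],
    [[-1, -1, 37], 0],
    [[-1, -1, 39], 0],
    [[-1, -1, 39], 0],
    [[-1, -1, 39], 0]
  ]
}}

```text
time: 8.4
tool_pos: [0.5293, 0.1594, 0.0394]
eef_rot: [3.141, -0.071, 0.0]
wrist_force: [-0.1, 0.1, -5.3]
opening: 0.306
```

{"name": "play_rows", "arguments": {
  "steps": [
    [[0, 0, 0.5], 0],
    [[0, 0, 1], 0],
    [[0, 0, 1.5], 0],
    [[0, 0, 2], 0],
    [[0, 0, 2], 0],
    [[0, 0, 2], 0]
  ]
}}

```text
time: 9.0
tool_pos: [0.5291, 0.1594, 0.0373]
eef_rot: [-3.141, 0.071, -0.0]
wrist_force: [0.9, -0.2, -4.4]
opening: 0.309
```

{"name": "play_rows", "arguments": {
  "steps": [
    [[0, 0, 0.5], 0],
    [[0, 0, 1], 0],
    [[0, 0, 1], 0],
    [[0, 0, 1], 0]
  ]
}}

```text
time: 9.4
tool_pos: [0.5296, 0.1594, 0.0365]
eef_rot: [-3.141, 0.071, -0.001]
wrist_force: [0.7, -0.6, -2.8]
opening: 0.307
```

{"name": "play_rows", "arguments": {
  "steps": [
    [[0, 0, 0.5], 0],
    [[0, 0, 1], 0],
    [[0, 0, 1], 0],
    [[0, 0, 1], 0]
  ]
}}

```text
time: 9.8
tool_pos: [0.5302, 0.1594, 0.0358]
eef_rot: [-3.14, 0.071, -0.003]
wrist_force: [1.5, -0.2, 2.8]
opening: 0.308
```

{"name": "play_rows", "arguments": {
  "steps": [
    [[0.5, 0, 0], 0],
    [[1, 0, 0.5], 0],
    [[1, 0, 0.5], 0],
    [[1, 0, 0.5], 0]
  ]
}}

```text
time: 10.2
tool_pos: [0.5306, 0.1595, 0.0353]
eef_rot: [-3.14, 0.071, -0.001]
wrist_force: [1.0, 0.2, 6.6]
opening: 0.306
```

```bash
python3 -c "
from h import *
go(.5303,.1595,.0352,-.045);print(sense()['torque'])"
```

```text
tool [0.5306 0.1595 0.0353] ang -0.0454 -> [-0.3 -0.   0.1] tw -0.0 F [1.  0.2 6.6] t 10.2 op 0.306
[ 0.00250924 -0.18006628 -0.03314128]
```

{"name": "play_rows", "arguments": {
  "steps": [
    [[0, 0, 0], 0],
    [[0, 0, 0], 0],
    [[0, 0, 0], 0],
    [[0, 0, 0], 0],
    [[0, 0, 0], 0]
  ],
  "jaw": 40
}}

```text
time: 10.7
tool_pos: [0.5298, 0.1594, 0.0346]
eef_rot: [3.141, -0.071, -0.001]
wrist_force: [0.5, -0.3, 0.8]
opening: 0.465
```

```bash
python3 -c "
from h import *
go(.5306,.1595,.0352,-.045);print(sense()['torque'])"
```

```text
tool [0.5298 0.1594 0.0346] ang -0.0449 -> [ 0.8 -0.2 -0.6] tw 0.0 F [ 0.5 -0.3  0.8] t 10.7 op 0.465
[-0.01618456 -0.00757393 -0.04118126]
```

{"name": "play_rows", "arguments": {
  "steps": [
    [[0, 0, -1], 0],
    [[0, 0, -1], 0],
    [[0, 0, -1], 0],
    [[0, 0, -1], 0],
    [[0, 0, -1], 0],
    [[0, 0, -1], 0]
  ],
  "jaw": 10,
  "grip_force": 40
}}

```text
time: 11.3
tool_pos: [0.5307, 0.1593, 0.0359]
eef_rot: [3.141, -0.071, 0.002]
wrist_force: [2.6, -0.8, -1.8]
opening: 0.311
```

```bash
python3 -c "
from h import *
go(.5306,.1595,.0352,-.045);print(sense()['torque'])"
```

```text
tool [0.5307 0.1593 0.0359] ang -0.0452 -> [-0.1 -0.2  0.7] tw -0.0 F [ 2.6 -0.8 -1.8] t 11.3 op 0.311
[-0.06093787 -0.60774671 -0.03205935]
```

{"name": "play_rows", "arguments": {
  "steps": [
    [[1, -1, 0], 0],
    [[1, -3, 0], 0],
    [[1, -5, 0], 0],
    [[1, -7, 0], 0],
    [[1, -9, 0], 0],
    [[1, -11, 0], 0],
    [[1, -13, 0], 0],
    [[1, -15, 0], 0],
    [[1, -15, 0], 0]
  ]
}}

```text
time: 12.2
tool_pos: [0.5313, 0.1723, 0.0358]
eef_rot: [3.138, -0.072, -0.001]
wrist_force: [0.3, -5.1, 1.1]
opening: 0.316
```

{"name": "play_rows", "arguments": {
  "steps": [
    [[0, -1, 0], 0],
    [[0, -2, 0], 0],
    [[0, -3, 0], 0],
    [[0, -4, 0], 0]
  ]
}}

```text
time: 12.6
tool_pos: [0.5315, 0.1758, 0.0358]
eef_rot: [3.138, -0.073, -0.002]
wrist_force: [1.5, -5.4, 0.9]
opening: 0.309
```

{"name": "play_rows", "arguments": {
  "steps": [
    [[0, -1, 0], 0],
    [[0, -2, 0], 0],
    [[0, -3, 0], 0],
    [[0, -4, 0], 0]
  ]
}}

```text
time: 13.0
tool_pos: [0.5317, 0.1797, 0.0358]
eef_rot: [3.138, -0.073, -0.002]
wrist_force: [0.2, -8.0, 1.2]
opening: 0.315
```

{"name": "play_rows", "arguments": {
  "steps": [
    [[0, -1, 0], 0],
    [[0, -2, 0], 0],
    [[0, -3, 0], 0],
    [[0, -4, 0], 0]
  ]
}}

```text
time: 13.4
tool_pos: [0.5318, 0.1825, 0.0358]
eef_rot: [3.136, -0.074, -0.002]
wrist_force: [-0.3, -9.1, 1.8]
opening: 0.314
```

{"name": "play_rows", "arguments": {
  "steps": [
    [[0, -0.5, 0], 0],
    [[0, -1, 0], 0],
    [[0, -1, 0], 0]
  ]
}}

```text
time: 13.7
tool_pos: [0.5318, 0.1829, 0.0358]
eef_rot: [3.136, -0.074, -0.002]
wrist_force: [0.7, -9.0, 2.3]
opening: 0.305
```

{"name": "play_rows", "arguments": {
  "steps": [
    [[0, -0.5, 0], 0],
    [[0, -1, 0], 0],
    [[0, -1, 0], 0]
  ]
}}

```text
time: 14.0
tool_pos: [0.5318, 0.1829, 0.0358]
eef_rot: [3.135, -0.075, -0.002]
wrist_force: [-0.4, -11.2, 2.7]
opening: 0.313
```

{"name": "play_rows", "arguments": {
  "steps": [
    [[0, -0.5, 0], 0],
    [[0, -1, 0], 0],
    [[0, -1, 0], 0],
    [[0, -1, 0], 0]
  ]
}}

```text
time: 14.4
tool_pos: [0.5318, 0.183, 0.0358]
eef_rot: [3.134, -0.076, -0.002]
wrist_force: [0.1, -12.6, 3.6]
opening: 0.314
```

{"name": "play_rows", "arguments": {
  "steps": [
    [[0, -0.3, 0], 0],
    [[0, -0.5, 0], 0],
    [[0, -0.5, 0], 0],
    [[0, -0.5, 0], 0],
    [[0, -0.5, 0], 0]
  ]
}}

```text
time: 14.9
tool_pos: [0.5318, 0.183, 0.0358]
eef_rot: [3.133, -0.076, -0.003]
wrist_force: [0.3, -12.8, 3.3]
opening: 0.313
```

{"name": "play_rows", "arguments": {
  "steps": [
    [[0, 0.5, 0], 0],
    [[0, 1, 0], 0],
    [[0, 1.5, 0], 0],
    [[0, 2, 0], 0],
    [[0, 2.5, 0], 0],
    [[0, 3, 0], 0],
    [[0, 3, 0], 0]
  ]
}}

```text
time: 15.6
tool_pos: [0.5318, 0.183, 0.0358]
eef_rot: [3.136, -0.074, -0.002]
wrist_force: [0.3, -8.4, 1.6]
opening: 0.309
```

{"name": "play_rows", "arguments": {
  "steps": [
    [[0, 0.5, 0], 0],
    [[0, 1, 0], 0],
    [[0, 1.5, 0], 0],
    [[0, 2, 0], 0],
    [[0, 2, 0], 0]
  ]
}}

```text
time: 16.1
tool_pos: [0.5318, 0.183, 0.0358]
eef_rot: [3.139, -0.073, -0.001]
wrist_force: [-0.1, -5.1, 1.0]
opening: 0.315
```

{"name": "play_rows", "arguments": {
  "steps": [
    [[0, 0, 0], 0],
    [[0, 0, 0], 0],
    [[0, 0, 0], 0],
    [[0, 0, 0], 0],
    [[0, 0, 0], 0],
    [[0, 0, 0], 0]
  ],
  "jaw": 50
}}

```text
time: 16.7
tool_pos: [0.5322, 0.185, 0.0358]
eef_rot: [-3.141, 0.07, 0.0]
wrist_force: [0.0, 0.4, 0.1]
opening: 0.583
```

```bash
python3 -c "
from h import *
go(.531,.183,.27,-.045);go(.622,.091,.27,-.045)"
```

```text
tool [0.5322 0.185  0.0358] ang -0.0449 -> [  -1.2    2.  -234.2] tw 0.0 F [0.  0.4 0.1] t 16.7 op 0.583
tool [0.5322 0.185  0.0358] ang -0.0449 -> [  93.9   89.8 -234.2] tw 0.0 F [0.  0.4 0.1] t 16.7 op 0.583
```

{"name": "play_rows", "arguments": {
  "steps": [
    [[0, 0, -15], 0],
    [[0, 0, -50], 0],
    [[0, 0, -100], 0],
    [[0, 0, -150], 0],
    [[0, 0, -200], 0],
    [[0, 0, -234], 0],
    [[10, 10, -234], 0],
    [[40, 40, -234], 0],
    [[70, 67, -234], 0],
    [[94, 90, -234], 0],
    [[94, 90, -234], 0],
    [[94, 90, -234], 0]
  ]
}}

```text
time: 17.9
tool_pos: [0.6218, 0.0895, 0.2694]
eef_rot: [3.141, -0.074, -0.002]
wrist_force: [-0.0, 0.3, 0.8]
opening: 0.587
```

```bash
python3 - <<'E'
from h import *
go(.622,.091,.1965,-.045)
t=read_camera("top");s=read_camera("side")
a=cv2.resize(s[170:380,100:230],None,fx=2.8,fy=2.8,interpolation=2);b=cv2.resize(t[90:190,40:180],(420,300),interpolation=2)
o=np.zeros((588,800,3),np.uint8);o[:,:364]=a;o[:300,364:784]=b;cv2.imwrite("pics/k1.png",o)
E
```

```text
tool [0.6218 0.0895 0.2694] ang -0.0474 -> [ 0.3 -1.5 72.9] tw -0.002 F [-0.   0.3  0.8] t 17.9 op 0.587
```

View pics/k1.png

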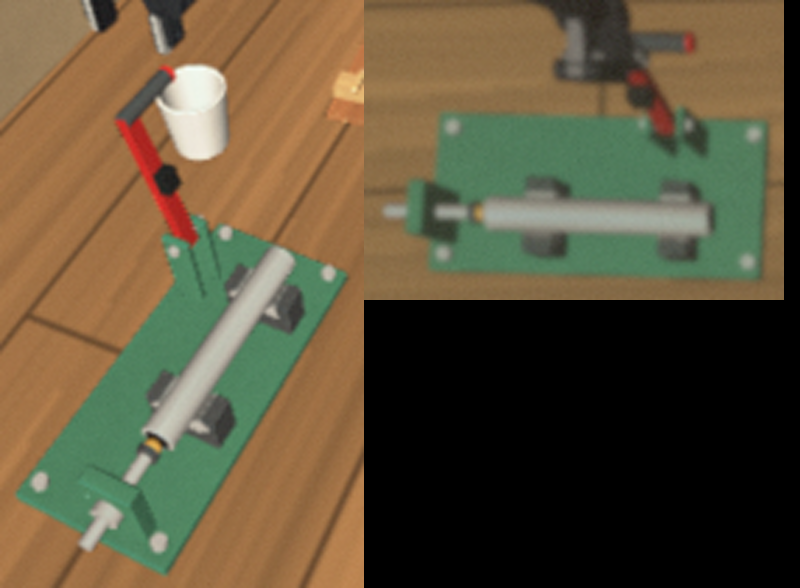

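```bash
python3 - <<'E'
from h import *
print(proj("top",[[.622,.0915,.2148],[.6218,.0895,.2694],[.6218,.0895,.288]]),proj("side",[[.622,.0915,.2148],[.6218,.0895,.2694]]))
for n,p in(("top",[.622,.0915,.2148]),):
    print(back("top",[[(476-5*0)/5+40,104.2],[(660-364)/3+40,104]],.2148))
E
```

```text
[[137.98329876 104.64406051]
 [131.05280368  96.32180576]
 [128.11168196  93.19535611]] [[153.05922474 202.48667489]
 [148.46196426 183.1142144 ]]
[[0.62305839 0.09725155 0.2148    ]
 [0.62333086 0.0901037  0.2148    ]]
```

{"name": "play_rows", "arguments": {
  "steps": [
    [[1, 0, 20], 0],
    [[1, 0, 45], 0],
    [[1, 0, 65], 0],
    [[1, 0, 73], 0],
    [[1, 0, 73], 0],
    [[1, 0, 73], 0]
  ]
}}

```text
time: 18.6
tool_pos: [0.6235, 0.0912, 0.1977]
eef_rot: [-3.14, 0.069, -0.002]
wrist_force: [-0.0, 0.4, 0.0]
opening: 0.588
```

{"name": "play_rows", "arguments": {
  "steps": [
    [[0, 0, 0], 0],
    [[0, 0, 0], 0],
    [[0, 0, 0], 0],
    [[0, 0, 0], 0],
    [[0, 0, 0], 0],
    [[0, 0, 0], 0],
    [[0, 0, 0], 0],
    [[0, 0, 0], 0]
  ],
  "jaw": 4,
  "grip_force": 30
}}

```text
time: 19.4
tool_pos: [0.6237, 0.0906, 0.1977]
eef_rot: [-3.14, 0.071, -0.002]
wrist_force: [-0.7, 1.1, 5.9]
opening: 0.153
```

```bash
python3 -c "
from h import *
go(.622,.091,.1965,-.045)"
```

```text
tool [0.6237 0.0906 0.1977] ang -0.045 -> [-1.7 -0.3  1.2] tw -0.0 F [-0.7  1.1  5.9] t 19.4 op 0.153
```

{"name": "play_rows", "arguments": {
  "steps": [
    [[-8, 0, -1.5], 0],
    [[-16.1, 0, -2], 0],
    [[-32.3, 0, -2.1], 0],
    [[-48.3, 0, -0.2], 0],
    [[-64.1, 0, 3.6], 0],
    [[-79.3, 0, 9.2], 0],
    [[-93.7, 0, 16.7], 0],
    [[-93.7, 0, 16.7], 0]
  ]
}}

```text
time: 20.2
tool_pos: [0.5266, 0.095, 0.1794]
eef_rot: [-3.141, 0.07, 0.006]
wrist_force: [-1.2, -0.2, -0.7]
opening: 0.15
```

```bash
python3 -c "
from h import *
go(.622,.091,.1965,-.045)"
```

```text
tool [0.5266 0.095  0.1794] ang -0.0446 -> [ 95.5  -0.3 -17.4] tw 0.0 F [-1.2 -0.2 -0.7] t 20.2 op 0.15
```

{"name": "play_rows", "arguments": {
  "steps": [
    [[-6.5, 0, 4], 0],
    [[-13.4, 0, 9], 0],
    [[-25.6, 0, 19.6], 0],
    [[-36.4, 0, 31.7], 0],
    [[-45.8, 0, 44.9], 0],
    [[-53.5, 0, 59.1], 0],
    [[-59.4, 0, 74.2], 0],
    [[-61.9, 0, 82.6], 0],
    [[-61.9, 0, 82.6], 0]
  ]
}}

```text
time: 21.1
tool_pos: [0.4678, 0.0977, 0.0968]
eef_rot: [3.141, -0.071, -0.001]
wrist_force: [2.2, 0.9, -3.4]
opening: 0.15
```

```bash
python3 -c "
from h import *
go(.622,.091,.1965,-.045)"
```

```text
tool [0.4678 0.0977 0.0968] ang -0.045 -> [154.3  -0.3 -99.8] tw -0.0 F [ 2.2  0.9 -3.4] t 21.1 op 0.15
```

{"name": "play_rows", "arguments": {
  "steps": [
    [[-1, 0, 6], 0],
    [[-2, 0, 12], 0],
    [[-3, 0, 18], 0],
    [[-3.5, 0, 24], 0],
    [[-3.5, 0, 27], 0],
    [[-3.5, 0, 27], 0]
  ]
}}

```text
time: 21.7
tool_pos: [0.4633, 0.0978, 0.0698]
eef_rot: [3.141, -0.071, -0.003]
wrist_force: [-0.2, 0.6, -1.7]
opening: 0.153
```

{"name": "play_rows", "arguments": {
  "steps": [
    [[0, 0, 1], 0],
    [[0, 0, 2], 0],
    [[0, 0, 3], 0],
    [[0, 0, 3], 0]
  ]
}}

```text
time: 22.1
tool_pos: [0.4631, 0.0979, 0.0673]
eef_rot: [-3.141, 0.07, 0.003]
wrist_force: [-4.3, 0.8, 2.5]
opening: 0.147
```

{"name": "play_rows", "arguments": {
  "steps": [
    [[0, 0, 1], 0],
    [[0, 0, 2], 0],
    [[0, 0, 2], 0]
  ]
}}

```text
time: 22.4
tool_pos: [0.463, 0.0978, 0.0652]
eef_rot: [-3.141, 0.07, 0.003]
wrist_force: [-5.1, 1.0, 1.4]
opening: 0.152
```

{"name": "play_rows", "arguments": {
  "steps": [
    [[0, 0, 0.5], 0],
    [[0, 0, 1], 0],
    [[0, 0, 1], 0]
  ]
}}

```text
time: 22.7
tool_pos: [0.463, 0.0979, 0.0642]
eef_rot: [-3.141, 0.07, 0.003]
wrist_force: [-5.5, 0.5, 2.0]
opening: 0.15
```

{"name": "play_rows", "arguments": {
  "steps": [
    [[-1, 0, 0.5], 0],
    [[-1.5, 0, 1], 0],
    [[-1.5, 0, 1], 0]
  ]
}}

```text
time: 23.0
tool_pos: [0.463, 0.0979, 0.0635]
eef_rot: [-3.141, 0.071, -0.001]
wrist_force: [-2.4, 1.2, 3.5]
opening: 0.151
```

{"name": "play_rows", "arguments": {
  "steps": [
    [[0, 0, 0.5], 0],
    [[0, 0, 1], 0],
    [[0, 0, 1], 0]
  ]
}}

```text
time: 23.3
tool_pos: [0.463, 0.0979, 0.0625]
eef_rot: [-3.141, 0.071, -0.001]
wrist_force: [-2.7, 0.7, 2.2]
opening: 0.149
```

{"name": "play_rows", "arguments": {
  "steps": [
    [[0, 0, 0.5], 0],
    [[0, 0, 1], 0],
    [[0, 0, 1], 0]
  ]
}}

```text
time: 23.6
tool_pos: [0.4629, 0.0978, 0.0614]
eef_rot: [3.141, -0.071, 0.001]
wrist_force: [-2.4, -0.0, 1.1]
opening: 0.15
```

{"name": "play_rows", "arguments": {
  "steps": [
    [[0, 0, 0.5], 0],
    [[0, 0, 1], 0],
    [[0, 0, 1], 0]
  ]
}}

```text
time: 23.9
tool_pos: [0.463, 0.0978, 0.0604]
eef_rot: [3.141, -0.071, 0.001]
wrist_force: [-1.7, 0.7, 1.0]
opening: 0.152
```

```bash
python3 - <<'E'
from h import *
go(.463,.098,.06,-.045)
t=read_camera("top");s=read_camera("side")
a=cv2.resize(s[170:380,100:230],None,fx=2.8,fy=2.8,interpolation=2);b=cv2.resize(t[90:190,40:180],(420,300),interpolation=2)
o=np.zeros((588,800,3),np.uint8);o[:,:364]=a;o[:300,364:784]=b
c=cv2.resize(s[240:310,130:230],(420,288)[:2],interpolation=2);o[300:588,364:784]=c
cv2.imwrite("pics/k2.png",o)
E
```

```text
tool [0.463  0.0978 0.0604] ang -0.045 -> [ 0.  -0.2  0.4] tw -0.0 F [-1.7  0.7  1. ] t 23.9 op 0.152
```

View pics/k2.png

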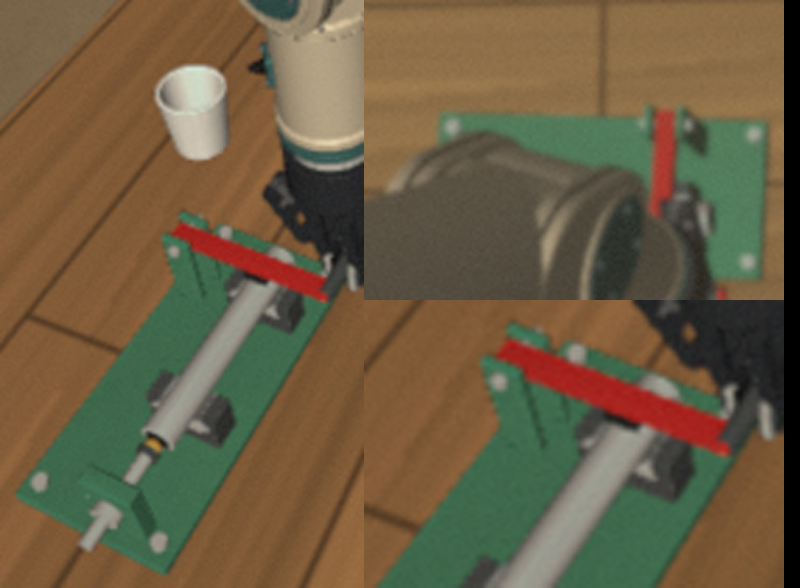

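```bash
cat > th.py <<'E'
from h import *
from fit import W
p=[.5316-.0,.1795,1.526]
def run():
    s=read_camera("side").astype(int); b,g,r=s[...,0],s[...,1],s[...,2]
    m=((r>110)&(g<70)&(b<70)); m[:230]=0; m[:,235:]=0
    K=8; best=[]
    big=cv2.resize(m.astype(np.float32),None,fx=K,fy=K,interpolation=cv2.INTER_LINEAR)>.5
    print("red px",m.sum())
    for th in np.arange(-.08,.16,.01):
      for L in(.138,.143):
        for dx in(-.003,0,.003):
          P=[]
          for x in(-.063+dx,-.047+dx):
            for rr in(.0,L):
              for q in(-.005,.005): P.append([x,-.07+rr*np.cos(th)-q*np.sin(th),.082+rr*np.sin(th)+q*np.cos(th)])
          uv=(proj("side",W(p,P))+.5)*K-.5
          k=np.zeros(big.shape,np.uint8);cv2.fillConvexPoly(k,cv2.convexHull(uv.astype(np.float32)).astype(np.int32),1);k=k>0
          best.append(((k&big).sum()/(k|big).sum(),round(th,3),L,dx))
    best.sort(reverse=True);print([(round(float(a),3),*map(float,c)) for a,*c in best[:8]])
run()
E
python3 th.py
```

```text
red px 436
[(0.822, 0.01, 0.138, 0.0), (0.819, -0.0, 0.138, 0.0), (0.812, 0.02, 0.138, 0.0), (0.811, -0.01, 0.138, 0.0), (0.796, 0.03, 0.138, 0.0), (0.793, 0.01, 0.143, 0.0), (0.792, -0.02, 0.138, 0.0), (0.791, -0.0, 0.143, 0.0)]
```

{"name": "play_rows", "arguments": {
  "steps": [
    [[0, 0, 0.5], 0],
    [[0, 0, 1], 0],
    [[0, 0, 1], 0]
  ]
}}

```text
time: 24.35
tool_pos: [0.4629, 0.0978, 0.0595]
eef_rot: [-3.141, 0.071, -0.001]
wrist_force: [-1.0, 0.6, 1.5]
opening: 0.149
```

{"name": "play_rows", "arguments": {
  "steps": [
    [[0, 0, 0.5], 0],
    [[0, 0, 1], 0],
    [[0, 0, 1], 0]
  ]
}}

```text
time: 24.65
tool_pos: [0.4629, 0.0978, 0.0585]
eef_rot: [-3.141, 0.071, -0.001]
wrist_force: [-0.5, 1.2, 3.0]
opening: 0.151
```

{"name": "play_rows", "arguments": {
  "steps": [
    [[0, 0, 0.5], 0],
    [[0, 0, 1], 0],
    [[0, 0, 1], 0]
  ]
}}

```text
time: 24.95
tool_pos: [0.4629, 0.0979, 0.058]
eef_rot: [-3.14, 0.071, -0.001]
wrist_force: [-1.5, 0.5, 9.8]
opening: 0.153
```

{"name": "play_rows", "arguments": {
  "steps": [
    [[0, 0, 0.5], 0],
    [[0, 0, 1], 0],
    [[0, 0, 1], 0]
  ]
}}

```text
time: 25.25
tool_pos: [0.4629, 0.0979, 0.0574]
eef_rot: [-3.14, 0.071, -0.001]
wrist_force: [-2.3, 0.1, 13.6]
opening: 0.152
```

{"name": "play_rows", "arguments": {
  "steps": [
    [[0, 0, -0.5], 0],
    [[0, 0, -0.7], 0],
    [[0, 0, -0.7], 0],
    [[0, 0, -0.7], 0],
    [[0, 0, -0.7], 0],
    [[0, 0, -0.7], 0]
  ]
}}

```text
time: 25.85
tool_pos: [0.4629, 0.0979, 0.0577]
eef_rot: [-3.14, 0.071, -0.001]
wrist_force: [-1.6, 1.0, 9.5]
opening: 0.148
```

{"name": "play_rows", "arguments": {
  "steps": [
    [[0, 0, 0], 0],
    [[0, 0, 0], 0],
    [[0, 0, 0], 0],
    [[0, 0, 0], 0],
    [[0, 0, 0], 0],
    [[0, 0, 0], 0]
  ],
  "jaw": 45
}}

```text
time: 26.45
tool_pos: [0.4627, 0.0978, 0.0571]
eef_rot: [3.141, -0.071, -0.0]
wrist_force: [-0.3, 0.2, 0.4]
opening: 0.527
```

{"name": "play_rows", "arguments": {
  "steps": [
    [[0, 0, -10], 0],
    [[0, 0, -40], 0],
    [[0, 0, -80], 0],
    [[0, 0, -120], 0],
    [[0, 0, -160], 0],
    [[-30, 20, -180], 0],
    [[-60, 60, -180], 0],
    [[-60, 100, -180], 0],
    [[-60, 140, -180], 0],
    [[-60, 180, -180], 0],
    [[-60, 180, -180], 0],
    [[-60, 180, -180], 0]
  ]
}}

```text
time: 27.65
tool_pos: [0.3943, -0.08, 0.2377]
eef_rot: [-3.14, 0.076, -0.001]
wrist_force: [-0.2, 0.7, 0.0]
opening: 0.53
```

```bash
python3 - <<'E'
from h import *
go(.463,.098,.06,-.045)
t=read_camera("top");s=read_camera("side")
a=cv2.resize(s[170:380,100:230],None,fx=2.8,fy=2.8,interpolation=2);b=cv2.resize(t[70:220,40:340],(436,218),interpolation=2)
o=np.zeros((588,800,3),np.uint8);o[:,:364]=a;o[:218,364:800]=b
c=cv2.resize(s[240:310,130:230],(420,288)[:2],interpolation=2);o[300:588,364:784]=c
cv2.imwrite("pics/k3.png",o)
E
python3 th.py
```

```text
tool [ 0.3943 -0.08    0.2377] ang -0.0482 -> [  60.  -181.   177.8] tw -0.003 F [-0.2  0.7  0. ] t 27.65 op 0.53
red px 447
[(0.805, -0.01, 0.138, 0.0), (0.801, -0.02, 0.138, 0.0), (0.797, -0.0, 0.138, 0.0), (0.79, -0.03, 0.138, 0.0), (0.785, 0.01, 0.138, 0.0), (0.777, -0.04, 0.138, 0.0), (0.773, -0.01, 0.143, 0.0), (0.771, -0.02, 0.143, 0.0)]
```

View pics/k3.png

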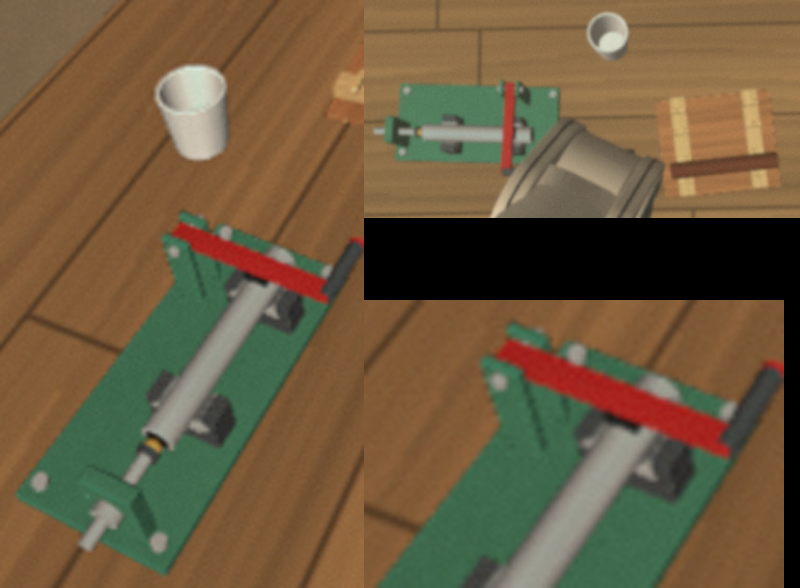

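```bash
python3 -c "
from plant import *
s=sense();print(s['tool_pos'],abs(s['qvel']).max());print(hand_in())"
```

```text
[ 0.39459112 -0.07802645  0.23725741] 0.009011636331330184
the job is handed in; nothing more can be done
None
```

I took the smallest bright tube (about 180 mm) from the cradle, bedded it in both V-blocks, and slid it onto the end stop. I then closed the red clamp on it, let go, and handed in at about 28 s.

- **Bedding:** The tube came to rest at the expected seat height. I opened the fingers once so it could settle, then gripped it again.
- **End stop:** Sliding drag was about 5 N. The tube went solid on the stop and I pushed to about 12.8 N at the wrist, so roughly 7–8 N reached the stop. The stop force itself cannot be read directly.
- **Clamp:** Handle force briefly read 13.6 N, above the 8 N aim but under the 15 N limit. I held about 9.5 N for half a second before releasing.
- **Last pictures:** The tube lies in both blocks and touches the brass button. The clamp measures about -0.01 rad (uncertain by about 0.02), and the gripper is clear of everything. The tin and rusty tube look unmoved.
- **Not confirmed:** The jar was not clearly visible in the last pictures, so I did not check it; no path went near it. The pad met the tube about 6–7 mm lower on the tool reading than I had worked out. I put this down to how the bar sits in the fingers, since the picture shows the arm level.

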